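Tip the tea carton over and push it home on the labelling board

ROBOT

A 6-joint arm with a two-finger parallel gripper is mounted at the origin on the work surface; the furniture and walls round the work are solid. World frame = base frame: x ahead of the robot, y to its left, z up, the work surface at z = 0. Lengths are in m, angles in rad, forces in N, time in s.
With the tool pointing down it reaches from about 0.275 to 0.875 m from the base axis. Payload 12.5 kg.
Tool frame: the origin (TCP) lies on the centre line of the jaws, within the pads' length; the fingertips stand r.finger_overhang ahead of it and the grasp point (between the pads) lies 3 mm ahead of it (r.finger_overhang is the distance from the TCP to the fingertips, in m); z points along the fingers, y is the line along which they close (so a half turn about z gives the same grasp; the last joint's range is limited). The gripper opens to 85 mm and grips with 20 to 120 N. Pads are 22 mm wide; open, the fingers measure 114 mm over their backs; the gripper's body (76 mm by 85 mm) begins 54 mm behind the grasp point. The pads swing forward as they close: fully open they stand 13 mm farther back than shut.
Start: joints at [1.064, 0.351, 1.652, -0, 1.139, -0.085], TCP at [0.225, 0.502, 0.217] pointing down, gripper open.
Joint ranges: [-2.75, 2.75], [-0.79, 2.1], [0.01, 2.65], [-1.57, 4.71], [0.07, 3.14], [-2.87, 2.87]. Speed limits (rad/s): [2.22, 2.22, 2.79, 3.14, 3.14, 3.14].

INTERFACE

Orientations are given as a unit quaternion [x, y, z, w].
In Python, from cell import r, optics gives the robot as it stands. The module is installed in compiled form; this text tells all that it offers. Calls block until the motion is done:
- r.move_to(position, orientation): joint-space move of the TCP to a pose.
- r.move_linear(position, rot=None, vel=0.15): straight line of the TCP; rot=None keeps the orientation; vel is the mean speed in m/s.
- r.set_joints(angles): joint-space move.
- r.set_gripper(opening, squeeze=None): opening from 0.0 (shut) to 1.0 (fully open); squeeze is the grip in N (None keeps the last); returns when the fingers have stopped.
- r.sleep(seconds).
- r.inverse_kinematics(position, orientation): joint angles nearest the present ones, or None.
- optics.get_image(name): name is "side" or "top" or "wrist"; returns a dict with "pixels" (420x560x3 uint8, red, green, blue), "depth" (420x560 float32, m along the optical axis (not along the pixel's ray), 0 where there is no reading), "fx", "fy", "cx", "cy" (pixels), "D" ([k1, k2, p1, p2, k3] as OpenCV has them; the pictures are not rectified), "camera_from_world" (4x4, takes a point from world to camera coordinates); the wrist camera has in their place "mount" (4x4, takes a point from camera to tool coordinates, whose origin is the TCP and whose axes are the flange's). Camera axes: x right, y down, z forward; pixel columns grow to the right and rows downward; lengths in m; the calibration is good to about 2 mm. A picture is of the moment at which its call begins: read the wrist's pose just before it.
A pose or a line that the arm cannot do raises r.PlanningError and nothing moves.
- r.hand_in(): hands the job in; it is judged then, once.
Readings, each from a call of its own:
- r.current_t(): time.
- r.current_q(): joint angles.
- r.current_qvel(): joint speeds.
- r.current_effort(): joint torques, N m.
- r.current_tool_pos(): TCP position.
- r.current_ee_rot(): TCP orientation.
- r.current_contact_force(): force on the tool from outside, world axes, zero at the start.
- r.current_torque(): the same for the moment, N m.
- r.current_opening(): opening from 0.0 (shut) to 1.0 (fully open).
- r.current_finger_force(): force on a finger pad.
Only numpy, scipy, OpenCV 4.12 (cv2) and the standard library are available. Lean on these libraries where they do the work, as an engineer would, in place of code of your own. Each camera call takes 0.05 s, during which the arm holds its last target. There are 200 camera calls.

TASK

The black tea carton stands on end on the grey labelling board. Using only pushes of the fingers, never gripping or lifting it, tip it over away from you, toward the steel stop bar, so that it lies on its base with its top panel up, then push it along the board until its end is flush and square against that bar, still within the width of the board. Leave the two jars and the stamp where they stand.

Things in the scene. Friction and masses are not known exactly. Their poses are not given: they have to be found in the camera images.
- tea_carton: Black tea carton with a green leaf picture, loose, 0.13-0.26 kg, 75 (x) x 126 (y) x 68 mm (z; print up to 4 mm proud of the solid top panel). Origin: centre of the base panel; z points out of the top panel. Starts standing on one end on the board, y up, z within 0.2 rad of the board's -x, top panel to the robot. Pushed high (100 mm up) it tips and falls past 28 deg. Lying as wanted: z up, y toward the bar.
- carton_mid (a point): Centre of the carton's solid, 34 mm above the base panel along its z, 63 mm from either end; axes as the carton's.
- label_board: Grey labelling board fixed to the table, 310 (x) x 170 (y) x 6 mm, two thin black lines along it. Origin: centre of its underside; x points to the steel stop bar at the far end. The bar spans the width, is 16 mm thick, its top 22 mm above the board, its near face 135 mm from the origin. Carton stands toward the near end; once tipped, some 25-55 mm remain to the bar.
- stop_face (a point): Foot of the stop bar's near face, midway along the bar, at the board's upper surface (6 mm above the table); axes as the board's: x points into the bar.
- green_cap_jar: Glass spice jar with a green cap, loose, 42 mm diameter, 97 mm tall; origin: centre of its underside. Stands on the table beside the board; leave alone.
- wooden_lid_jar: Glass jar with red threads and a beige lid, loose, 49 mm diameter, 76 mm tall; origin: centre of its underside. Stands on the table beside the board; leave alone.
- rubber_stamp: Brown wooden rubber stamp with a turned knob, loose, foot 30 by 60 mm, 68 mm tall; origin: centre of its underside. Stands on the table beside the board; leave alone.
Mind the look-alikes: they are no part of the job. Several things have the shape of the tea_carton; the one meant has the colours described above.

How it is judged:
By the outcome, as a careful person would: the job done as asked, in the order asked, and still so for the second after the job is handed in, with the robot touching nothing.
It also fails if it takes over 35 s, if anything falls off the work surface, if the arm or the gripper's body presses on something with over 40 N, if the wrist force passes 120 N, or if a joint passes its speed limit or range.

## Working session

There is one attempt and no reset: what is moved stays moved. The work goes in short steps, each a Python script; the robot and the scene stay as the last script left them, time stands still between calls to the robot, and variables do not carry over. Pictures are saved under pics/ and viewed, at most 10 in all, crops included, and the job is handed in when it is done.

```bash
mkdir -p pics; cat > h.py <<'E'
import numpy as np, cv2
from cell import r, optics
def shot(n,f):
    d=optics.get_image(n); np.savez('pics/'+f+'.npz',**d); cv2.imwrite('pics/'+f+'.png',d['pixels'][:,:,::-1]); return d
def ray(d,uv):
    K=np.array([[d['fx'],0,d['cx']],[0,d['fy'],d['cy']],[0,0,1]],float)
    p=cv2.undistortPoints(np.array(uv,float).reshape(-1,1,2),K,np.array(d['D'],float)).reshape(-1,2)
    M=np.linalg.inv(d['camera_from_world']); 
    return M[:3,3], np.c_[p,np.ones(len(p))]@M[:3,:3].T
def plane(d,uv,z):
    o,v=ray(d,uv); return o+v*((z-o[2])/v[:,2])[:,None]
def cloud(d):
    v,u=np.nonzero(d['depth']>0); o,w=ray(d,np.c_[u,v]); return u,v,o+w*d['depth'][v,u][:,None]
E
python3 - <<'E'
from h import *
a=shot('top','top0'); b=shot('side','side0')
for d in(a,b): print(np.linalg.inv(d['camera_from_world']).round(3), d['fx'])
print(r.finger_overhang,r.current_t(),r.current_tool_pos(),r.current_ee_rot())
E
```

```text
[[-0.009 -0.992  0.125  0.445]
 [-1.     0.009  0.     0.068]
 [-0.001 -0.125 -0.992  0.995]
 [ 0.     0.     0.     1.   ]] 379.6772233685904
[[ 0.99  -0.08   0.119  0.418]
 [-0.143 -0.54   0.829 -1.   ]
 [-0.002 -0.838 -0.546  0.772]
 [ 0.     0.     0.     1.   ]] 532.9825762224078
0.022 0.1 [0.22499767 0.50153396 0.2161064 ] [ 2.09329898e-01  9.77844931e-01 -5.09692080e-04 -1.59268838e-04]
```

View pics/top0.png

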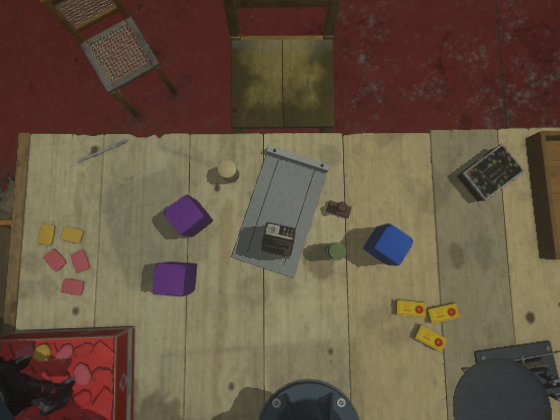

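View pics/side0.png

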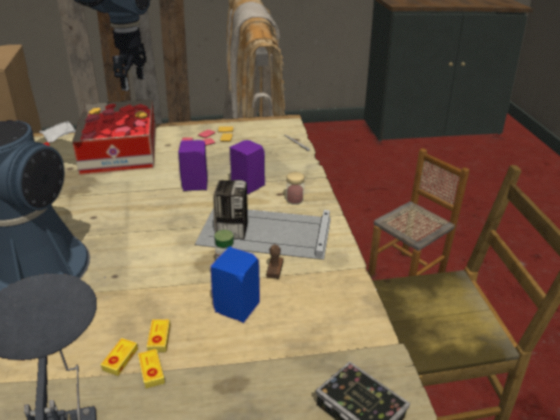

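The top view shows the carton at about (279,238). The board runs from (264,265) up to the bar at (296,160). The green jar is at (337,250), the stamp at (338,208) and the wooden-lid jar at (228,170). Next I'll measure the carton and the board.

```bash
python3 - <<'E'
from h import *
a=dict(np.load('pics/top0.npz'))
im=a['pixels']; hsv=cv2.cvtColor(im,cv2.COLOR_RGB2HSV)
u,v,P=cloud(a)
Z=np.full(im.shape[:2],np.nan); Z[v,u]=P[:,2]
reg=np.zeros(Z.shape,bool); reg[140:285,225:332]=1
print('z board',np.nanmedian(Z[200:215,280:290]),'carton',Z[232:250:4,268:292:4].round(3),'bar',Z[156:168:2,285].round(3))
def rect(mask,z,n):
    m=(mask&reg).astype(np.uint8); m=cv2.morphologyEx(m,cv2.MORPH_OPEN,np.ones((3,3)))
    c=max(cv2.findContours(m,0,2)[0],key=cv2.contourArea).reshape(-1,2)
    W=plane(a,c,z); R=cv2.minAreaRect((W[:,:2]*1000).astype(np.float32)); print(n,R,cv2.boxPoints(R).round(0).tolist())
rect(hsv[...,1]<50,.006,'board')
rect((Z>.1)&(Z<.16),.132,'carton')
big=cv2.resize(im[140:290,215:365],None,fx=4,fy=4,interpolation=cv2.INTER_CUBIC)
cv2.imwrite('pics/crop0.png',big[:,:,::-1])
# bar, jars & stamp
rect((Z>.02)&(Z<.036)&(np.arange(420)[:,None]<185),.028,'bar')
for n,(x0,y0,x1,y1),zt in [('green',(325,240,350,260),.097),('wood',(215,158,240,184),.076),('stamp',(322,198,354,220),.068)]:
    s=Z[y0:y1,x0:x1]; vv,uu=np.nonzero(s>zt-.012 if n!='stamp' else s>.012)
    print(n,len(uu),plane(a,[[uu.mean()+x0,vv.mean()+y0]],zt if n!='stamp' else .03),np.nanmax(s))
E
```

```text
z board 0.006089361338151411 carton [[0.134 0.134 0.132 0.131 0.132 0.129]
 [0.132 0.134 0.133 0.133 0.131 0.132]
 [0.131 0.132 0.131 0.131 0.13  0.129]
 [0.132 0.135 0.133 0.13  0.13  0.13 ]
 [0.133 0.131 0.131 0.132 0.134 0.13 ]] bar [0.028 0.008 0.005 0.009 0.006 0.008]
board ((550.566162109375, 62.695960998535156), (172.80996704101562, 312.46051025390625), 71.26872253417969) [[375.0, 31.0], [671.0, -69.0], [726.0, 94.0], [430.0, 195.0]]
carton ((471.26690673828125, 69.886474609375), (70.68928527832031, 68.16350555419922), 76.92667388916016) [[430.0, 43.0], [496.0, 28.0], [512.0, 97.0], [446.0, 112.0]]
bar ((684.5921020507812, 16.62291717529297), (167.2765350341797, 17.7418270111084), 71.31038665771484) [[649.0, -60.0], [666.0, -65.0], [720.0, 93.0], [703.0, 99.0]]
green 252 [[ 0.44456869 -0.06764036  0.097     ]] 0.10123037837509685
wood 295 [[0.64812962 0.19448225 0.076     ]] 0.0818189183710768
stamp 285 [[ 0.55206714 -0.08608101  0.03      ]] 0.07152357393888098
```

View pics/crop0.png

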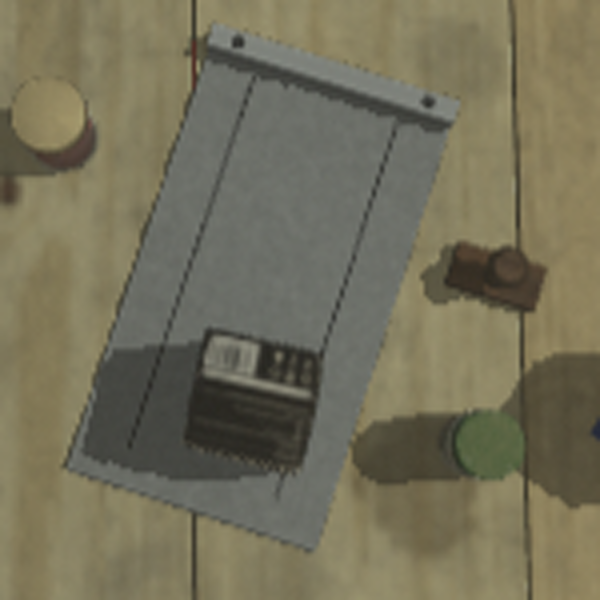

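The board's origin is near (0.550,0.063) with yaw −18.7°. The carton's centre is near (0.471,0.070) with yaw −13°, and its top is at 0.132 as expected. I'll tip it now, pushing along the carton's own axis.

```bash
cat >> h.py <<'E'
def q(psi): return [np.sin(-psi/2),np.cos(psi/2),0,0]
def at(c,psi,s,z): return [c[0]+s*np.cos(psi),c[1]+s*np.sin(psi),z]
E
python3 - <<'E'
from h import *
c=(.4713,.0699); p=np.radians(-13)
r.set_gripper(.45)
r.move_to(at(c,p,-.08,.23),q(p))
r.move_linear(at(c,p,-.08,.124),vel=.2)
r.move_linear(at(c,p,-.05,.124),vel=.1)
for s in (-.035,-.02,-.005,.01,.025):
    r.move_linear(at(c,p,s,.124),vel=.08); print(s,r.current_contact_force().round(1),r.current_tool_pos().round(3))
r.sleep(.3)
shot('side','side1')
r.move_linear(at(c,p,-.085,.124),vel=.25)
a=shot('top','top1'); print(r.current_t(), r.current_opening())
h=np.hstack([np.load('pics/side1.npz')['pixels'][130:330,150:390],a['pixels'][130:330,180:380]])
cv2.imwrite('pics/v1.png',cv2.resize(h,None,fx=1.8,fy=1.8)[:,:,::-1])
E
```

```text
-0.035 [-0.4  0.9 -0.1] [0.437 0.078 0.124]
-0.02 [0.3 0.4 0.2] [0.452 0.074 0.124]
-0.005 [-0.1  1.  -0.4] [0.466 0.071 0.124]
0.01 [ 0.1 -0.6 -0.4] [0.481 0.068 0.124]
0.025 [ 0.2 -0.8 -0.9] [0.496 0.064 0.124]
6.1 0.4508128313491834
```

View pics/v1.png

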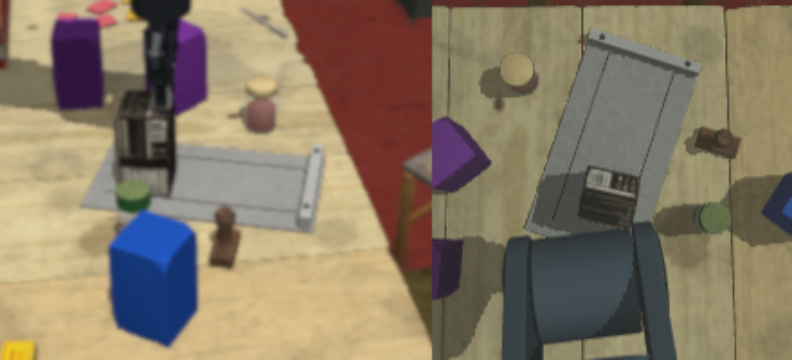

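The carton is still upright at (278,238) in the top view, and I felt almost no force, so the fingers missed it. I'll check the finger geometry in the side view and by projection.

```bash
python3 - <<'E'
from h import *
a=dict(np.load('pics/side1.npz')); t=dict(np.load('pics/top1.npz'))
M=a['camera_from_world']; K=np.array([[a['fx'],0,a['cx']],[0,a['fy'],a['cy']],[0,0,1]],float)
im=a['pixels'].copy()
c=(.4713,.0699); p=np.radians(-13)
tcp=np.array(at(c,p,.025,.124))
pr=lambda P: cv2.projectPoints(np.array(P,float).reshape(-1,3),cv2.Rodrigues(M[:3,:3])[0],M[:3,3],K,a['D'])[0].reshape(-1,2)
for P,col in (([tcp],(255,0,0)),([tcp-[0,0,.022]],(0,255,0)),([at(c,p,0,.132)],(255,255,0))):
    for w in pr(P): cv2.circle(im,tuple(int(x) for x in w.round()),1,col,-1); print(w)
cv2.imwrite('pics/v2.png',cv2.resize(im[90:260,180:320],None,fx=3.5,fy=3.5,interpolation=2)[:,:,::-1])
for k in('top0','top1'):
    d=dict(np.load('pics/%s.npz'%k)); u,v,P=cloud(d); m=(P[:,2]>.12)&(P[:,2]<.15)&(u>255)&(u<300)&(v>215)&(v<262); print(k,m.sum(),P[m].mean(0),P[m].min(0),P[m].max(0))
E
```

```text
[241.12518173 189.93061765]
[241.44486258 197.88916739]
[230.39912281 186.57066606]
top0 929 [0.47113962 0.0701373  0.13111239] [0.43083309 0.03060619 0.12041086] [0.51107107 0.11075668 0.13651974]
top1 928 [0.47113787 0.07016499 0.13117113] [0.43300521 0.03051298 0.12065519] [0.51070857 0.11061361 0.13704738]
```

View pics/v2.png

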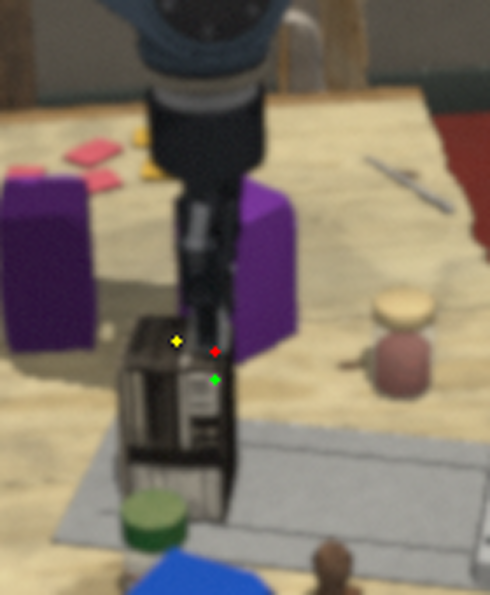

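```bash
python3 - <<'E'
from h import *
print(r.current_tool_pos(),r.current_ee_rot(),r.current_opening(),r.finger_overhang)
a=dict(np.load('pics/side1.npz')); u,v,P=cloud(a)
for col in (237,240,243):
    m=(u==col)&(v>160)&(v<206)&(v%3==0); print(col,[(int(y),*(p*1000).round().astype(int).tolist()) for y,p in zip(v[m],P[m])])
d=shot('side','side2'); w=shot('wrist','wr2'); print(w['mount'].round(3))
cv2.imwrite('pics/v3.png',np.hstack([cv2.resize(d['pixels'][90:260,150:290],(400,486),interpolation=2),cv2.resize(w['pixels'],(400,300)) if 0 else cv2.copyMakeBorder(cv2.resize(w['pixels'],(400,300)),0,186,0,0,0)])[:,:,::-1])
E
```

```text
[0.38949255 0.08900464 0.12431808] [1.13193578e-01 9.93572727e-01 1.25149425e-04 6.59100739e-04] 0.4508128313491834 0.022
237 [(162, 484, -3, 235), (165, 484, 2, 225), (168, 484, 2, 217), (171, 484, 3, 210), (174, 484, 16, 195), (177, 484, 16, 187), (180, 485, 37, 168), (183, 485, 30, 164), (186, 484, 34, 154), (189, 485, 40, 142), (192, 485, 47, 130), (195, 483, 33, 131), (198, 483, 31, 124), (201, 482, 26, 119), (204, 482, 27, 110)]
240 [(162, 490, -9, 237), (165, 490, -2, 227), (168, 490, 0, 218), (171, 490, 3, 209), (174, 490, 7, 199), (177, 490, 12, 189), (180, 492, 30, 171), (183, 491, 28, 164), (186, 491, 30, 155), (189, 491, 34, 145), (192, 491, 45, 130), (195, 491, 36, 128), (198, 490, 34, 121), (201, 490, 31, 115), (204, 489, 27, 109)]
243 [(162, 500, 40, 211), (165, 500, 33, 207), (168, 499, 33, 199), (171, 499, 32, 192), (174, 498, 16, 194), (177, 499, 36, 175), (180, 499, 36, 167), (183, 498, 36, 159), (186, 499, 40, 149), (189, 498, 34, 145), (192, 498, 45, 130), (195, 498, 38, 126), (198, 497, 34, 120), (201, 497, 33, 113), (204, 496, 31, 106)]
[[-0.    -0.948 -0.318  0.082]
 [ 1.    -0.    -0.001  0.001]
 [ 0.001 -0.318  0.948 -0.158]
 [ 0.     0.     0.     1.   ]]
```

View pics/v3.png

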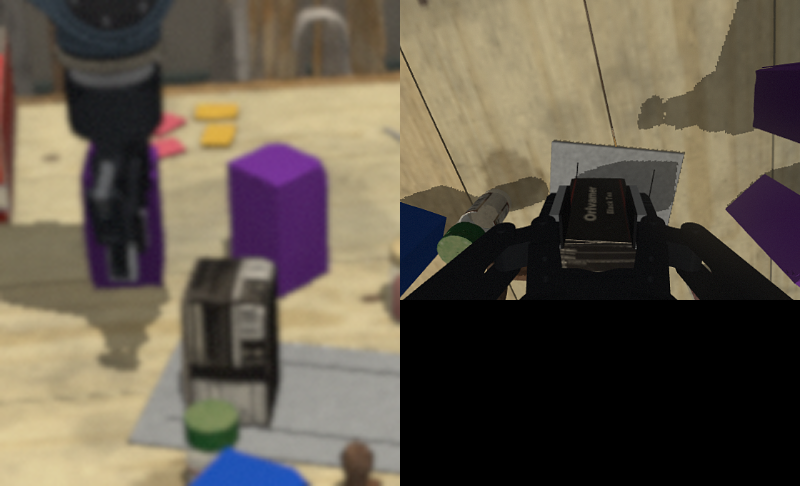

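```bash
python3 - <<'E'
from h import *
t=r.current_tool_pos()
for k in ('side2',):
    d=dict(np.load('pics/%s.npz'%k)); u,v,P=cloud(d)
    m=(np.hypot(P[:,0]-t[0],P[:,1]-t[1])<.055)&(P[:,2]>.02)
    for z in np.arange(.06,.2,.01):
        s=m&(abs(P[:,2]-z)<.005); print(round(z,3),s.sum(), P[s].mean(0).round(3) if s.any() else '', np.ptp(P[s][:,0]).round(3) if s.any() else '')
w=dict(np.load('pics/wr2.npz')); D=w['depth']
K=np.array([[w['fx'],0,w['cx']],[0,w['fy'],w['cy']],[0,0,1]],float)
v,u=np.nonzero((D>0)&(D<.25)); p=cv2.undistortPoints(np.c_[u,v].astype(float).reshape(-1,1,2),K,w['D']).reshape(-1,2)
X=(np.c_[p,np.ones(len(p))]*D[v,u][:,None])@w['mount'][:3,:3].T+w['mount'][:3,3]
for s in(1,-1):
    Y=X[(X[:,1]*s>0)&(abs(X[:,0])<.03)&(abs(X[:,1])<.06)]; print(s,len(Y),Y.max(0),Y.min(0)); T=Y[Y[:,2]>np.percentile(Y[:,2],90)]; print(T.mean(0),T.min(0),T.max(0))
E
```

```text
0.06 4 [0.428 0.051 0.061] 0.001
0.07 4 [0.428 0.055 0.071] 0.001
0.08 6 [0.428 0.054 0.08 ] 0.003
0.09 3 [0.427 0.05  0.092] 0.0
0.1 1 [0.428 0.05  0.098] 0.0
0.11 2 [0.428 0.052 0.11 ] 0.001
0.12 3 [0.429 0.052 0.121] 0.0
0.13 25 [0.439 0.078 0.13 ] 0.014
0.14 25 [0.39  0.083 0.143] 0.032
0.15 46 [0.389 0.073 0.151] 0.033
0.16 41 [0.39  0.074 0.16 ] 0.031
0.17 56 [0.389 0.072 0.169] 0.029
0.18 26 [0.397 0.087 0.179] 0.029
0.19 60 [0.39  0.065 0.19 ] 0.043
0.2 54 [0.387 0.06  0.199] 0.045
1 19618 [ 0.02039822  0.05999692 -0.01592712] [-1.26622244e-02  8.53730894e-05 -1.08858117e-01]
[ 0.00566976  0.02318577 -0.04069379] [-0.01127646  0.01937104 -0.056117  ] [ 0.01229175  0.03343669 -0.01592712]
-1 19579 [ 2.06958703e-02 -7.73043607e-05 -1.60009013e-02] [-0.01320912 -0.05999734 -0.10911476]
[ 0.00570262 -0.02236546 -0.04070481] [-0.011362   -0.03498531 -0.05602027] [ 0.01212337 -0.01857733 -0.0160009 ]
```

Side and wrist depth agree that the fingertips sit about 15 mm behind the TCP, not 22 mm ahead of it. The fingers therefore passed over the carton. I'll lower the TCP to match and push again, watching the force.

```bash
python3 - <<'E'
from h import *
c=(.4713,.0699); p=np.radians(-13); z=.089
r.move_linear(at(c,p,-.085,z),vel=.2)
r.move_linear(at(c,p,-.05,z),vel=.12)
for s in (-.035,-.02,-.005,.01):
    r.move_linear(at(c,p,s,z),vel=.08); print(s,r.current_contact_force().round(1),r.current_tool_pos().round(3))
r.sleep(.4)
shot('side','side3')
r.move_linear(at(c,p,-.085,z),vel=.25)
a=shot('top','top3'); print(r.current_t())
b=shot('side','side4')
h=np.hstack([b['pixels'][130:330,150:390],a['pixels'][130:330,180:380]])
cv2.imwrite('pics/v4.png',cv2.resize(h,None,fx=1.8,fy=1.8)[:,:,::-1])
E
```

```text
-0.035 [-0.1  0.6 -0.5] [0.437 0.078 0.089]
-0.02 [-0.2 -0.6 -1. ] [0.452 0.074 0.089]
-0.005 [ 0.4 -0.1  0.1] [0.466 0.071 0.089]
0.01 [ 0.5  0.8 -0.2] [0.481 0.068 0.089]
9.3667
```

View pics/v4.png

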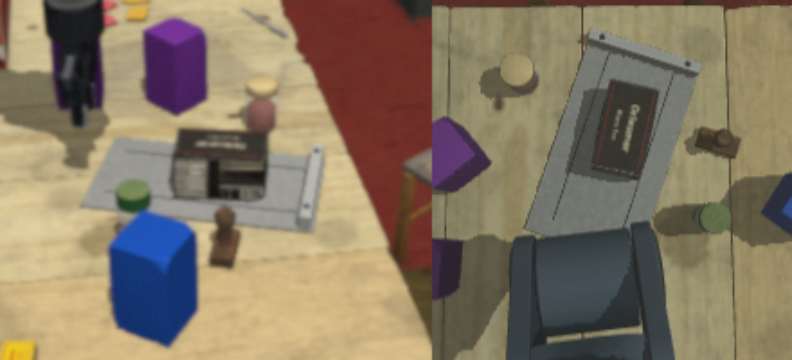

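The carton now lies on its base with the top panel up, centred near (278,201) in the top view, and the side things are undisturbed. I'll measure it, then push its end along the board with two fingers square to the bar.

```bash
cat >> h.py <<'E'
psi=np.radians(-18.73); O=np.array([.5497,.0626]); X=np.array([np.cos(psi),np.sin(psi)]); Y=np.array([-X[1],X[0]])
def bd(xb,yb,z): w=O+X*xb+Y*yb; return [w[0],w[1],z]
def carton(d):
    u,v,P=cloud(d); Z=np.zeros((420,560)); Z[v,u]=P[:,2]
    m=((Z>.055)&(Z<.1)).astype(np.uint8); m[:,:240]=0; m[:,322:]=0; m[:150]=0; m[262:]=0
    c=max(cv2.findContours(cv2.morphologyEx(m,cv2.MORPH_OPEN,np.ones((3,3))),0,2)[0],key=cv2.contourArea).reshape(-1,2)
    W=plane(d,c,.075); R=cv2.minAreaRect((W[:,:2]*1000).astype(np.float32)); e=np.array(R[0])/1000-O
    print('size',R[1],'ang',R[2],'board xy',e@X,e@Y,'z',np.median(Z[c[:,1],c[:,0]])); return e@X,e@Y
E
python3 - <<'E'
from h import *
a=dict(np.load('pics/top3.npz')); xb,yb=carton(a)
assert -.03<xb<.08 and abs(yb)<.04
x0=xb-.063-.011
r.move_linear(bd(x0-.035,yb,.089),rot=q(psi),vel=.15)
r.move_linear(bd(x0-.035,yb,.02),vel=.12); print('down',r.current_contact_force().round(1))
r.move_linear(bd(x0-.008,yb,.02),vel=.08)
x=x0-.008; f0=r.current_contact_force(); 
while x<.006:
    x+=.006 if x<-.012 else .002
    r.move_linear(bd(x,yb,.02),vel=.06); f=-(r.current_contact_force()-f0)[:2]@X
    t=(r.current_tool_pos()[:2]-O)@X; print(round(x,4),round(t,4),round(f,1))
    if f>8: break
print(r.current_t()); shot('side','side5')
E
```

```text
size (72.03028869628906, 125.61050415039062) ang 77.36717224121094 board xy 0.02112010569589893 -0.008987287638876159 z 0.07331727615550776
down [-0.5  0.   0.6]
-0.0549 -0.0548 -0.5
-0.0489 -0.0485 -0.2
-0.0429 -0.0425 0.6
-0.0369 -0.0365 1.5
-0.0309 -0.0304 0.7
-0.0249 -0.0244 -0.0
-0.0189 -0.0184 -0.1
-0.0129 -0.0124 0.4
-0.0069 -0.0064 0.9
-0.0049 -0.0048 0.2
-0.0029 -0.0027 0.1
-0.0009 -0.0028 10.7
14.2833
```

Contact came at board x = −2.8 mm, against an expected −2 mm, with 10.7 N. I'll retreat and check the result.

```bash
python3 - <<'E'
from h import *
t=r.current_tool_pos(); b=(t[:2]-O)@X; y=(t[:2]-O)@Y
r.move_linear(bd(b-.05,y,.02),vel=.12); r.move_linear(bd(b-.06,y,.15),vel=.2); r.move_linear(bd(b-.13,y,.2),vel=.25); r.sleep(.3)
a=shot('top','top6'); s=shot('side','side6'); carton(a)
# gap and squareness: side-view front-end edge not needed if depth rect agrees; jars unmoved?
a0=np.load('pics/top0.npz')['pixels'].astype(int)
for n,(x0,y0,x1,y1) in dict(green=(325,240,350,260),wood=(215,158,240,184),stamp=(322,198,354,220)).items(): print(n,abs(a0-a['pixels'])[y0:y1,x0:x1].mean().round(1))
print(r.current_t())
h=np.hstack([cv2.resize(s['pixels'][180:270,215:345],(520,360),interpolation=2),cv2.resize(a['pixels'][140:230,250:320],(280,360),interpolation=2)])
cv2.imwrite('pics/v6.png',h[:,:,::-1])
E
```

```text
size (71.72798919677734, 125.58450317382812) ang 70.7560806274414 board xy 0.07091731356123097 -0.013638725669059562 z 0.07222411947100504
green 8.4
wood 11.2
stamp 9.2
16.6083
```

View pics/v6.png

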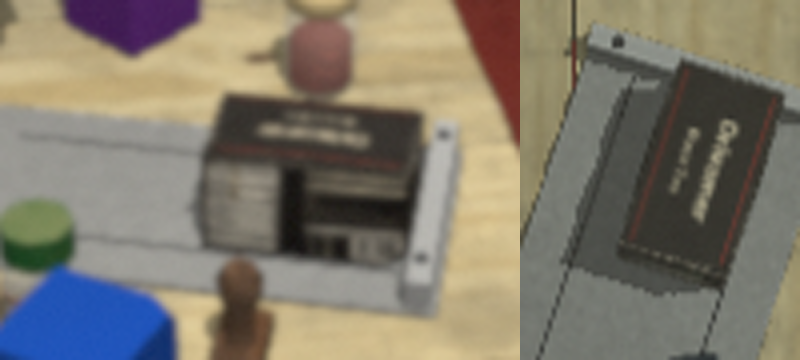

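The carton is top panel up with its end on the bar. Its angle is within 0.5° of the board's, its centre is at 71 mm (72 expected), and it lies inside the board's width. The robot is clear of everything.

```bash
python3 -c "
from h import *
print(r.hand_in(), r.current_t())"
```

```text
the job is handed in; nothing more can be done
the job is handed in; nothing more can be done
```

I tipped the tea carton onto its base with finger pushes alone and pushed it up to the stop bar, where it sits flush and within about 0.5° of square, then handed the job in at about 17 s. My first push passed over the carton without touching it, because the fingertips sit about 15 mm behind the TCP, not ahead of it. The jars and stamp look undisturbed in the pictures, but I did not measure them again.

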